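Set up a power-supply board on the preheater for hot-air rework

TASK

Set up the power-supply board for rework on the preheater: lay the two aluminium support bars front-to-back on its steel lands, one to the left and one to the right of the dark grille and clear of it, then lay the board centrally and squarely across both bars, with its connector end on the left as you face the preheater's control panel, never letting the board touch the preheater itself. Then stand the tall round shield over the capacitor and the rectangular shield over the connector, both sitting flat on the board. Leave the flux jar, the solder reel and the tape roll where they are.

Things in the scene. Friction and masses are not known exactly. Their poses are not given: they have to be found in the camera images.
- preheater: fixed low box 180 mm deep (x) x 200 wide (y), flat top 55 mm above the bench; blue control panel with a 14 mm knob on its -x face, towards the robot. Top: a flush dark grille 110 (x) x 76 (y) in the middle, a steel land 60 wide each side (38 to 98 mm off centre; bars lie well at 62). Origin: centre of underside, on the bench; x from panel to back, y to the left facing the panel, z up.
- bar_a: aluminium support bar, square section 18 x 18 mm, 100 mm long, with two small dark holes in its top face, 87 g; there are two identical ones and either may go on either side. Origin: centre of its underside; its x axis runs along its length, z up.
- bar_b: aluminium support bar, square section 18 x 18 mm, 100 mm long, with two small dark holes in its top face, 87 g; there are two identical ones and either may go on either side. Origin: centre of its underside; its x axis runs along its length, z up.
- board: green board 90 (x) x 170 (y) x 2 mm, 160 g. Origin: centre of underside, z up. On its centre line: at y=0 a solid transformer 36 (x) x 30 (y), top 30 mm above underside, strong enough to lift by; at y=+60 a cream connector 40 (x) x 14 (y), top at 18; at y=-60 a dark round capacitor, 16 mm diameter, top at 32. Other parts are under 2.5 mm high.
- round_shield: aluminium heat shield for the capacitor: an upside-down round cup, 40 mm outer diameter, 45 mm tall, wall 2.5 mm, closed top 3 mm thick, open below (inside 35 mm wide, 42 mm high), 45 g. Standing upright. Origin: centre of its open underside, z up.
- box_shield: steel heat shield for the connector: an upside-down rectangular box, 60 mm (x) x 34 mm (y) outside, 32 mm tall, wall 2 mm, open below (inside 56 x 30 mm), five small dark holes in a row in its top, 50 g. Standing upright. Origin: centre of its open underside; x along its length, z up.
- flux_jar: bystander: small amber jar with a black lid, 43 mm in diameter, 38 mm tall, stands loose. Origin: centre of its underside.
- solder_reel: bystander: reel of solder standing on its flange, 60 mm in diameter, 42 mm tall, loose. Origin: centre of its underside.
- tape_roll: bystander: brown roll of tape lying flat, 80 mm outer diameter, 19 mm tall, loose. Origin: centre of its underside.
Mind the look-alikes: they are no part of the job. What is shaped like the box_shield but pink, red or turquoise is not meant.

How it is judged:
On the way, in this order (a step that is already met when the one before it is completed fails the run):
1. both support bars lie on the preheater's lands, one each side of the grille (((y of bar_a in the frame of preheater between 0.046 and 0.088 m and x of bar_a in the frame of preheater between -0.035 and 0.035 m and z of bar_a in the frame of preheater between 0.051 and 0.059 m and angle between the x axis of each of bar_a, bar_b and the x axis of preheater, either way round below 0.2 rad and angle between each of bar_a, bar_b's own z axis and vertical below 0.08 rad and y of bar_b in the frame of preheater between -0.088 and -0.046 m and x of bar_b in the frame of preheater between -0.035 and 0.035 m and z of bar_b in the frame of preheater between 0.051 and 0.059 m) or (y of bar_b in the frame of preheater between 0.046 and 0.088 m and x of bar_b in the frame of preheater between -0.035 and 0.035 m and z of bar_b in the frame of preheater between 0.051 and 0.059 m and angle between the x axis of each of bar_b, bar_a and the x axis of preheater, either way round below 0.2 rad and angle between each of bar_b, bar_a's own z axis and vertical below 0.08 rad and y of bar_a in the frame of preheater between -0.088 and -0.046 m and x of bar_a in the frame of preheater between -0.035 and 0.035 m and z of bar_a in the frame of preheater between 0.051 and 0.059 m))), for 0.2 s.
2. the board lies across both bars (((y of bar_a in the frame of preheater between 0.046 and 0.088 m and x of bar_a in the frame of preheater between -0.035 and 0.035 m and z of bar_a in the frame of preheater between 0.051 and 0.059 m and angle between the x axis of each of bar_a, bar_b and the x axis of preheater, either way round below 0.2 rad and angle between each of bar_a, bar_b's own z axis and vertical below 0.08 rad and y of bar_b in the frame of preheater between -0.088 and -0.046 m and x of bar_b in the frame of preheater between -0.035 and 0.035 m and z of bar_b in the frame of preheater between 0.051 and 0.059 m) or (y of bar_b in the frame of preheater between 0.046 and 0.088 m and x of bar_b in the frame of preheater between -0.035 and 0.035 m and z of bar_b in the frame of preheater between 0.051 and 0.059 m and angle between the x axis of each of bar_b, bar_a and the x axis of preheater, either way round below 0.2 rad and angle between each of bar_b, bar_a's own z axis and vertical below 0.08 rad and y of bar_a in the frame of preheater between -0.088 and -0.046 m and x of bar_a in the frame of preheater between -0.035 and 0.035 m and z of bar_a in the frame of preheater between 0.051 and 0.059 m)) and x of board in the frame of preheater between -0.02 and 0.02 m and y of board in the frame of preheater between -0.015 and 0.015 m and z of board in the frame of preheater between 0.069 and 0.077 m and angle between the y axis of board and the y axis of preheater, either way round below 0.2 rad and angle between board's own z axis and vertical below 0.06 rad), for 0.2 s.
At the end, for the whole second after the job is handed in: A bar flat on each land, 46-88 mm off centre, within 0.2 rad; board flat on both, connector left, centred within 20 mm front-back and 15 mm sideways, square within 0.2 rad; round shield flat over the capacitor, box shield flat over the connector, within 14 mm; all released, at rest (all of step 2 and x of box_shield in the frame of board between -0.014 and 0.014 m and y of box_shield in the frame of board between 0.046 and 0.074 m and z of box_shield in the frame of board between -0.001 and 0.006 m and angle between each of box_shield, round_shield's own z axis and vertical below 0.08 rad and y of box_shield in the frame of preheater above 0.03 m and x of round_shield in the frame of board between -0.014 and 0.014 m and y of round_shield in the frame of board between -0.074 and -0.046 m and z of round_shield in the frame of board between -0.001 and 0.006 m and y of round_shield in the frame of preheater below -0.03 m and linear speed of each of bar_a, bar_b, board, round_shield, box_shield below 0.02 m/s); the robot touches nothing.
It fails at once if the board touches the preheater itself (contact force between board and preheater above 0.5 N).
It fails at once if the flux jar is shifted by more than 25 mm (distance of flux_jar from where it was at the start of the episode above 0.025 m).
It fails at once if the solder reel is shifted by more than 25 mm (distance of solder_reel from where it was at the start of the episode above 0.025 m).
It fails at once if the tape roll is shifted by more than 25 mm (distance of tape_roll from where it was at the start of the episode above 0.025 m).
It also fails if it takes over 118 s, if anything falls off the work surface, if the arm or the gripper's body presses on something with over 40 N, if the wrist force passes 120 N, or if a joint passes its speed limit or range.

ROBOT

A 6-joint arm with a two-finger parallel gripper is mounted at the origin on the work surface. World frame = base frame: x ahead of the robot, y to its left, z up, the work surface at z = 0. Lengths are in m, angles in rad, forces in N, time in s.
With the tool pointing down it reaches from about 0.4 to 0.825 m from the base axis. Payload 7 kg.
Tool frame: the origin (TCP) lies at the very end of the fingers, on their centre line; the grasp point (between the pads) lies 19 mm behind it; z points along the fingers, y is the line along which they close (so a half turn about z gives the same grasp; the last joint's range is limited). The gripper opens to 88 mm and grips with 3 to 60 N. Pads are 19 mm wide; open, the fingers measure 130 mm over their backs; the gripper's body (78 mm by 193 mm) begins 47 mm behind the grasp point.
Start: joints at [1.633, 0.359, 0.012, 0, -1.224, -0.288], TCP at [0.151, 0.658, 0.227] pointing down, gripper open.
Joint ranges: [-3.07, 3.07], [-1.43, 2.12], [-1.02, 1.25], [-3.03, 1.67], [-3.05, -0], [-3.03, 3.03]. Speed limits (rad/s): [2.39, 2.39, 3.01, 3.14, 3.14, 3.14].

INTERFACE

Orientations are given as [roll, pitch, yaw] about the fixed x, y, z axes, in that order (R = Rz(yaw) Ry(pitch) Rx(roll)).
In Python, from station import arm, grab_frame gives the robot as it stands.
- The arm moves only by the tool jog_arm, never from a script. Its argument "deltas" is a list that holds one entry, the list of rows, each a list of 4 numbers: the shift along the tool's x, y, z in units of 60 mm (1.0 is 60 mm), then the turn about the tool's z in units of 5 degrees (1.0 is 5 degrees). A call has 1 to 8 rows; each row is the pose to reach, as a shift and turn from the pose commanded when the call began, along the tool's axes at that moment; what a row does not reach only later rows make up. A row lasts 1/8 s, in which the tool goes at most 62.5 mm and 10.7 degrees, less where a joint would pass 70% of its speed; a pose out of reach is approached as far as the arm can. A call with a gripper value outside its range is refused whole. "grip" is the finger opening in mm, from 0 to 87.6, set as the call begins (left out, the last holds). The fingers move at their own pace and stop on an object; "squeeze" is the grip in N (left out, the last holds). Time passes only in rows, so rows that repeat a pose let the fingers close. It gives the time, the measured TCP pose, the force, the opening and the grip force at its end, in the units of the state.
- arm.get_state(): the state, without advancing time (a new reading comes with each control period).
- grab_frame(name): name is "side" or "top"; returns a dict with "img" (480x640x3 uint8, red, green, blue), "vfov" (degrees; the focal length in pixels is half the picture's height over the tangent of half this angle, whatever the lens; pixels are square), "cx", "cy" (the principal point, pixels), "dist_coeffs" ([k1, k2, p1, p2, k3] as OpenCV has them; the pictures are not rectified), "xyz" and "rotation" of the camera in the world. Camera axes: x right, y down, z forward; pixel columns grow to the right and rows downward; lengths in m; the calibration is good to about 2 mm. A picture is of the moment at which its call begins. There is no depth.
- arm.job_done(): hands the job in; it is judged then, once.
The state is a dict: "t": time; "q": joint angles; "qd": joint speeds; "joint_efforts": joint torques, N m; "eef_pos": TCP position; "ee_rot": TCP orientation; "force": force on the tool from outside, world axes, zero at the start; "moment": the same for the moment, N m; "width": finger opening in m; "gripper_force": force on a finger pad.
Only numpy, scipy, OpenCV 4.12 (cv2) and the standard library are available. Lean on these libraries where they do the work, as an engineer would, in place of code of your own. Each camera call takes 0.05 s, during which the arm holds its last target. There are 200 camera calls.

## Working session

There is one attempt and no reset: what is moved stays moved. The work goes in short steps, Python scripts to look and compute and a tool call to move; the robot and the scene stay as the last step left them, time stands still between calls to the robot, and variables do not carry over. Pictures are saved under pics/ and viewed, at most 17 in all, crops included, and the job is handed in when it is done.

Besides the shell and the picture viewer there is one more tool, called by a JSON object that holds its "name" and its "arguments". jog_arm: Moves the arm, as the interface text tells. Its arguments: {"type":"object","properties":{"deltas":{"type":"array"},"grip":{"type":"number"},"squeeze":{"type":"number"}},"required":["deltas"]}

```bash
mkdir -p pics; cat > h.py <<'E'
import numpy as np, cv2
from station import arm, grab_frame
def cam(n,save=None):
    f=grab_frame(n)
    if save: cv2.imwrite('pics/'+save,f['img'][:,:,::-1])
    return f
def K(f):
    fl=240/np.tan(np.radians(f['vfov'])/2)
    return np.array([[fl,0,f['cx']],[0,fl,f['cy']],[0,0,1]])
def ray2plane(f,px,z):
    u=cv2.undistortPoints(np.array(px,float).reshape(-1,1,2),K(f),np.array(f['dist_coeffs'],float)).reshape(-1,2)
    d=np.c_[u,np.ones(len(u))]@np.array(f['rotation']).T
    o=np.array(f['xyz']); return o+d*((z-o[2])/d[:,2])[:,None]
def proj(f,P):
    R=np.array(f['rotation']);t=-R.T@np.array(f['xyz'])
    return cv2.projectPoints(np.array(P,float).reshape(-1,1,3),cv2.Rodrigues(R.T)[0],t,K(f),np.array(f['dist_coeffs'],float))[0].reshape(-1,2)
E
python3 - <<'E'
from h import *
for n in('top','side'):
    f=cam(n,n+'0.png');print(n,f['vfov'],f['xyz'],np.round(f['rotation'],3).tolist(),f['dist_coeffs'])
s=arm.get_state();print(s['t'],s['eef_pos'],s['ee_rot'],s['width'])
E
```

```text
top 46.43692851178627 [ 0.22311842 -0.02043484  1.34531836] [-2.97, 0.02, -1.588] [-0.04390593  0.          0.          0.          0.        ]
side 55.024573185155774 [-0.03837229 -0.53648193  0.6899374 ] [-2.281, 0.015, -0.766] [-0.00486742  0.          0.          0.          0.        ]
0.1 [0.15106752 0.65741739 0.22574013] [ 3.14011370e+00 -1.56367798e-04 -2.25871704e-01] 0.08780353994224396
```

View pics/top0.png

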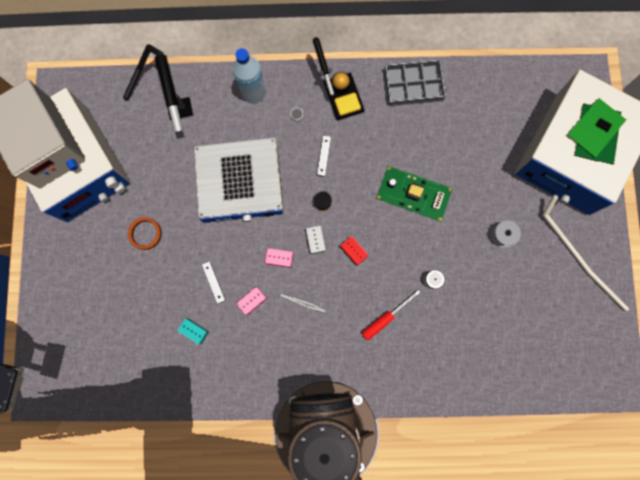

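View pics/side0.png

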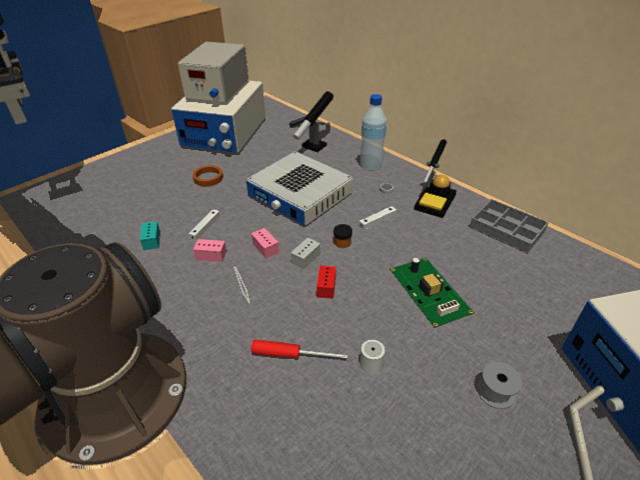

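The top view shows:
- Preheater at (240,178).
- Bars at (323,156) and (213,282).
- Board at (415,193), with its connector at (438,200).
- Jar at (322,201), tape at (145,233), reel at (508,233).

Box shield candidates are grey (316,239), pink (279,257) and (251,300), red (354,250) and turquoise (192,331). Grey is the one that fits, since it is bare steel. For the round shield, the candidates are the silver cup (435,279), the thin ring (297,113) and the reel (508,233). The cup fits. I'll confirm both in a crop.

```bash
python3 - <<'E'
s=open('h.py').read()
s=s.replace("    f=grab_frame(n)\n","    f=grab_frame(n)\n    f['rotation']=Rot.from_euler('xyz',f['rotation']).as_matrix()\n").replace("import numpy","from scipy.spatial.transform import Rotation as Rot\nimport numpy",1)
open('h.py','w').write(s)
E
python3 - <<'E'
from h import *
f=cam('top','top1.png');g=cam('side','side1.png')
a=cv2.resize(f['img'][130:300,185:465],None,fx=2.85,fy=2.85,interpolation=cv2.INTER_CUBIC)
cv2.imwrite('pics/crop1.png',a[:600,:800,::-1])
b=cv2.resize(g['img'][190:390,180:480],None,fx=2.66,fy=2.66,interpolation=cv2.INTER_CUBIC)
cv2.imwrite('pics/crop2.png',b[:600,:800,::-1])
E
```

```text
(no output)
```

View pics/crop1.png

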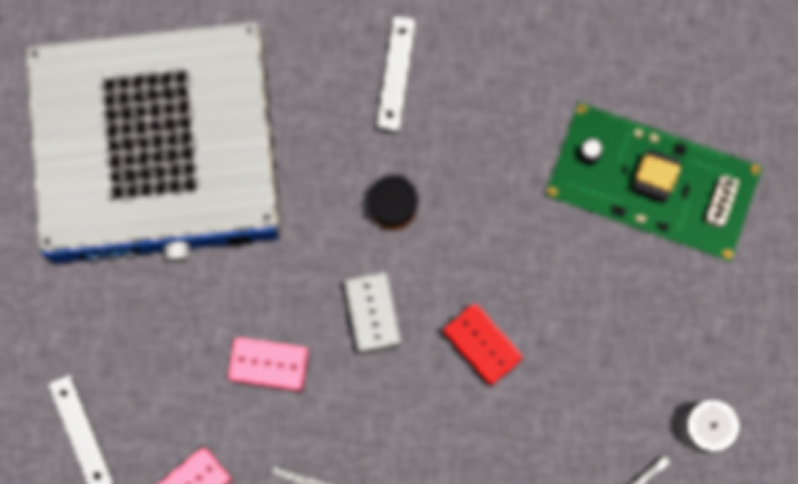

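View pics/crop2.png

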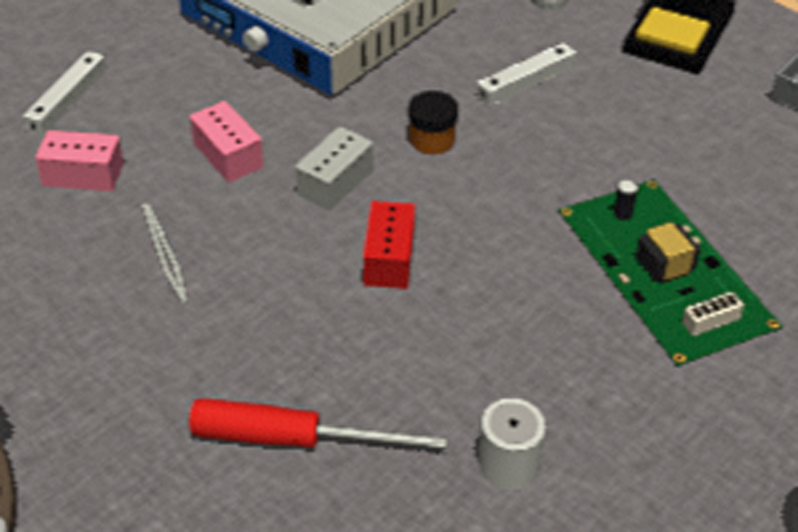

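The crops confirm both picks. The grey box with five holes (316,239) is the box shield, and the silver cup with a closed top (435,279) is the round shield. Next I'll measure from the holes and corners.

```bash
python3 - <<'E'
from h import *
f=cam('top');g=cam('side')
def ref(F,p,sgn,w=2.5):
    im=F['img'].mean(2).astype(np.float32)
    for _ in range(3):
        s=21;pt=cv2.getRectSubPix(im,(s,s),tuple(map(float,p)))
        yy,xx=np.mgrid[-10:11,-10:11];m=np.hypot(xx,yy)<=w
        v=pt*sgn;v=np.clip(v-np.percentile(v[m],40),0,None)*m
        if v.sum()>0:p=np.array(p)+0.7*np.array([(v*xx).sum(),(v*yy).sum()])/v.sum()
    return p
T=lambda L:np.array(L)/2.85+[185,130]
S=lambda L:np.array(L)/2.66+[180,190]
def show(n,F,L,z,r=True):
    P=[ref(F,p,-1) for p in L] if r else L
    X=ray2plane(F,P,z)[:,:2];d=X[-1]-X[0]
    print(n,(X*1000).round(1).tolist(),'mean',(X.mean(0)*1000).round(1),'len',round(np.hypot(*d)*1000,1),'ang',round(np.degrees(np.arctan2(d[1],d[0])),1))
show('bar1t',f,T([(390,115),(402,30)]),.018);show('bar1s',g,S([(489,87),(562,50)]),.018)
show('bar2t',f,T([(97,475),(64,393)]),.018);show('bar2s',g,S([(39,116),(96,59)]),.018)
bt=[(367,286),(370,299),(373,311),(376,324),(379,337)][::-1];bs=[(351,135),(342,144),(334,152),(325,160),(317,169)][::-1]
show('boxt',f,T(bt),.032,False);show('boxs',g,S(bs),.032,False)
show('cupt',f,T([(714,425)]),.045);show('cups',g,S([(513,422)]),.045)
show('brdt',f,T([(583,108),(756,169),(728,254),(552,191)]),.002,False);show('brds',g,S([(653,184),(774,324),(679,358),(566,211)]),.002,False)
show('cap-tr-con t',f,T([(592,148)]),.032,False)
show('tr',f,T([(658,174)]),.030,False);show('tr s',g,S([(672,243)]),.030,False);show('con',f,T([(723,199)]),.018,False)
show('pre',f,T([(42,250),(279,228),(257,22),(27,46)]),.055,False)
show('grille',f,T([(111,198),(196,192),(186,70),(103,78)]),.055,False)
show('jar',f,T([(391,201)]),.038,False)
show('reel,tape',f,[(508,233)],.042,False);show('tape',f,[(145,233)],.019,False)
# side pixel check of preheater top corners
X=ray2plane(f,T([(42,250),(279,228),(257,22),(27,46)]),.055);print(proj(g,X).round())
E
```

```text
bar1t [[625.9, 0.6], [701.1, -11.3]] mean [663.5  -5.3] len 76.2 ang -9.0
bar1s [[607.4, -5.3], [697.8, -10.5]] mean [652.6  -7.9] len 90.5 ang -3.3
bar2t [[318.8, 250.2], [388.9, 279.5]] mean [353.9 264.8] len 76.0 ang 22.7
bar2s [[309.4, 235.6], [390.2, 266.8]] mean [349.8 251.2] len 86.7 ang 21.1
boxt [[428.0, 11.5], [439.1, 13.8], [450.1, 16.2], [460.4, 18.5], [471.5, 20.9]] mean [449.8  16.2] len 44.5 ang 12.2
boxs [[424.9, 13.2], [436.6, 16.6], [448.3, 18.5], [459.5, 21.1], [472.4, 24.0]] mean [448.4  18.7] len 48.7 ang 12.9
cupt [[348.5, -259.9]] mean [ 348.5 -259.9] len 0.0 ang 0.0
cups [[344.9, -259.1]] mean [ 344.9 -259.1] len 0.0 ang 0.0
brdt [[631.4, -169.2], [573.3, -316.9], [498.7, -288.5], [557.5, -139.5]] mean [ 565.2 -228.5] len 79.7 ang 158.1
brds [[628.3, -168.2], [569.2, -317.4], [494.8, -287.4], [553.6, -138.3]] mean [ 561.5 -227.8] len 80.4 ang 158.1
cap-tr-con t [[586.8, -172.1]] mean [ 586.8 -172.1] len 0.0 ang 0.0
tr [[563.4, -227.4]] mean [ 563.4 -227.4] len 0.0 ang 0.0
tr s [[558.8, -231.1]] mean [ 558.8 -231.1] len 0.0 ang 0.0
con [[543.4, -283.7]] mean [ 543.4 -283.7] len 0.0 ang 0.0
pre [[503.3, 290.3], [517.7, 92.5], [697.7, 110.5], [681.5, 307.2]] mean [600.1 200.1] len 179.0 ang 5.4
grille [[546.5, 233.1], [550.0, 161.8], [656.6, 170.8], [651.3, 241.5]] mean [601.1 201.8] len 105.1 ang 4.6
jar [[542.8, -0.6]] mean [542.8  -0.6] len 0.0 ang 0.0
reel,tape [[453.7, -438.6]] mean [ 453.7 -438.6] len 0.0 ang 0.0
tape [[476.1, 432.9]] mean [476.1 432.9] len 0.0 ang 0.0
[[248. 179.]
 [306. 210.]
 [353. 176.]
 [296. 150.]]
```

```bash
cat >> h.py <<'E'
def go(x,y,z,yawdeg):
    s=arm.get_state();R=Rot.from_euler('xyz',s['ee_rot']);d=R.inv().apply(np.array([x,y,z])-s['eef_pos'])/.06
    yw=np.degrees(s['ee_rot'][2]);dy=(yawdeg-yw+180)%360-180
    print('t',round(s['t'],2),'pos',np.round(s['eef_pos'],4),'rpy',np.degrees(s['ee_rot']).round(1),'w',round(s['width'],4),'F',np.round(s['force'],1),'q',np.round(s['q'],2))
    print('delta',d.round(3),'turn',round(-dy/5,2),'(alt',round(-((dy+360)%360)/5,2),')')
E
python3 -c "
from h import *
go(.353,.265,.09,22.7)"
```

```text
t 0.3 pos [0.1511 0.6577 0.2262] rpy [180.   -0.  -12.9] w 0.0879 F [-0.1  0.3  0.5] q [ 1.63  0.36  0.01 -0.   -1.22 -0.29]
delta [4.745 5.624 2.274] turn -7.13 (alt -7.13 )
```

{"name": "jog_arm", "arguments": {"deltas": [[[4.75, 5.62, 2.27, -7.1], [4.75, 5.62, 2.27, -7.1], [4.75, 5.62, 2.27, -7.1], [4.75, 5.62, 2.27, -7.1], [4.75, 5.62, 2.27, -7.1], [4.75, 5.62, 2.27, -7.1], [4.75, 5.62, 2.27, -7.1], [4.75, 5.62, 2.27, -7.1]]], "grip": 50}}

```text
t: 1.3
eef_pos: [0.3536, 0.2622, 0.0896]
ee_rot: [3.141, 0.001, 0.392]
force: [-0.1, 0.4, 0.4]
width: 0.0502
gripper_force: 0.0
```

```bash
python3 -c "
from h import *
go(.353,.265,.005,22.7)
f=cam('top','t2.png');g=cam('side')
a=cv2.resize(f['img'][220:350,150:300],None,fx=2.6,fy=2.6,interpolation=2);b=cv2.resize(g['img'][170:300,140:290],None,fx=2.6,fy=2.6,interpolation=2)
cv2.imwrite('pics/c3.png',np.hstack([a,b])[:,:,::-1])"
```

```text
t 1.3 pos [0.3536 0.2622 0.0896] rpy [1.80e+02 1.00e-01 2.24e+01] w 0.0502 F [-0.1  0.4  0.4] q [ 1.09  0.12 -0.67 -0.   -0.78  0.87]
delta [ 0.011 -0.048  1.409] turn -0.05 (alt -0.05 )
```

View pics/c3.png

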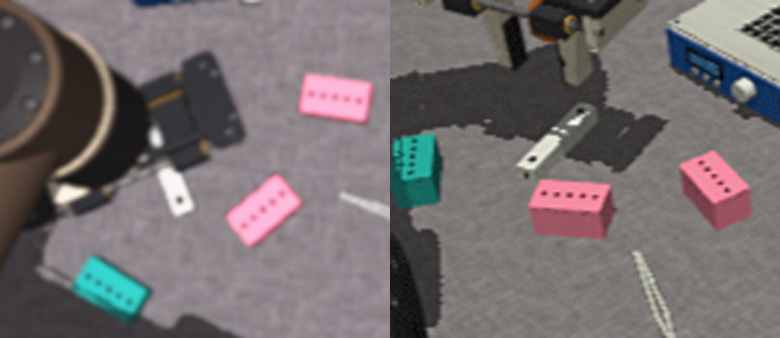

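The gripper is above bar 2 with its fingers straddling it; in the right half of the picture the bar runs from (525,160) to (590,110). Descending now.

{"name": "jog_arm", "arguments": {"deltas": [[[0.01, -0.05, 0.7, 0], [0.01, -0.05, 1.41, 0], [0.01, -0.05, 1.41, 0], [0.01, -0.05, 1.41, 0]]]}}

```text
t: 1.9
eef_pos: [0.3532, 0.2695, 0.0069]
ee_rot: [-3.141, -0.001, 0.395]
force: [0.2, 0.2, 0.0]
width: 0.05
gripper_force: 0.0
```

{"name": "jog_arm", "arguments": {"deltas": [[[0, 0, 0, 0], [0, 0, 0, 0], [0, 0, 0, 0], [0, 0, 0, 0], [0, 0, 0, 0], [0, 0, 0, 0]]], "grip": 5, "squeeze": 25}}

```text
t: 2.65
eef_pos: [0.3529, 0.2684, 0.0061]
ee_rot: [3.142, -0.0, 0.394]
force: [-1.7, -1.9, 6.2]
width: 0.0182
gripper_force: 25.0
```

{"name": "jog_arm", "arguments": {"deltas": [[[0, 0, -0.7, 0], [0, 0, -1.4, 0], [0, 0, -2.2, 0], [0, 0, -2.2, 0]]]}}

```text
t: 3.15
eef_pos: [0.3541, 0.2704, 0.1412]
ee_rot: [-3.137, -0.006, 0.394]
force: [-0.2, -0.1, -0.6]
width: 0.0175
gripper_force: 25.0
```

```bash
python3 -c "
from h import *
go(.5946,.2628,.13,5)"
```

```text
t 3.15 pos [0.3541 0.2704 0.1412] rpy [-179.8   -0.3   22.6] w 0.0175 F [-0.2 -0.1 -0.6] q [ 1.1   0.05 -0.6   0.   -0.91  0.87]
delta [3.651 1.658 0.201] turn 3.52 (alt -68.48 )
```

{"name": "jog_arm", "arguments": {"deltas": [[[3.65, 1.66, 0.2, 3.5], [3.65, 1.66, 0.2, 3.5], [3.65, 1.66, 0.2, 3.5], [3.65, 1.66, 0.2, 3.5], [3.65, 1.66, 0.2, 3.5], [3.65, 1.66, 0.2, 3.5], [3.65, 1.66, 0.2, 3.5], [3.65, 1.66, 0.2, 3.5]]]}}

```text
t: 4.15
eef_pos: [0.5925, 0.2609, 0.1263]
ee_rot: [-3.141, -0.001, 0.089]
force: [0.4, 0.3, -1.1]
width: 0.0179
gripper_force: 25.0
```

```bash
python3 -c "
from h import *
f=cam('top','t4.png');g=cam('side','s4.png')
go(.5946,.2628,.0625,5)
a=cv2.resize(f['img'][110:240,150:300],None,fx=2.6,fy=2.6,interpolation=2);b=cv2.resize(g['img'][120:250,225:375],None,fx=2.6,fy=2.6,interpolation=2)
cv2.imwrite('pics/c4.png',np.hstack([a,b])[:,:,::-1])"
```

```text
t 4.25 pos [0.5928 0.2609 0.1264] rpy [-180.    -0.     5.1] w 0.0177 F [ 0.6 -0.7 -0.4] q [ 0.72  0.39 -0.18 -0.   -1.    0.94]
delta [ 0.032 -0.029  1.065] turn 0.02 (alt -71.98 )
```

View pics/c4.png

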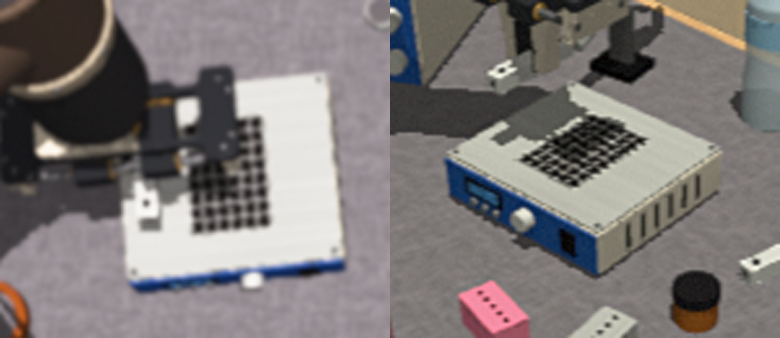

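The bar hangs correctly oriented over the left land, with its front hole at about (148,203) in the top crop. Lowering it.

{"name": "jog_arm", "arguments": {"deltas": [[[0.03, -0.03, 0.5, 0], [0.03, -0.03, 0.85, 0], [0.03, -0.03, 1.0, 0], [0.03, -0.03, 1.05, 0], [0.03, -0.03, 1.08, 0], [0.03, -0.03, 1.08, 0]]]}}

```text
t: 5.0
eef_pos: [0.5952, 0.2626, 0.0616]
ee_rot: [-3.141, -0.001, 0.088]
force: [0.0, -0.6, -1.2]
width: 0.0179
gripper_force: 25.0
```

```bash
python3 -c "
from h import *
go(.5946,.2628,.0611,5)"
```

```text
t 5.0 pos [0.5952 0.2626 0.0616] rpy [-1.8e+02 -1.0e-01  5.1e+00] w 0.0179 F [ 0.  -0.6 -1.2] q [ 0.71  0.46 -0.24  0.   -0.87  0.94]
delta [-0.01  -0.004  0.009] turn 0.01 (alt -71.99 )
```

Still just hanging, so I'll nudge it down, release and rise.

{"name": "jog_arm", "arguments": {"deltas": [[[0, 0, 0.015, 0], [0, 0, 0.025, 0], [0, 0, 0.025, 0]]]}}

```text
t: 5.38
eef_pos: [0.5953, 0.2626, 0.0612]
ee_rot: [-3.141, -0.001, 0.089]
force: [-4.0, -0.5, 8.2]
width: 0.0175
gripper_force: 25.0
```

{"name": "jog_arm", "arguments": {"deltas": [[[0, 0, 0, 0], [0, 0, 0, 0], [0, 0, 0, 0], [0, 0, -0.2, 0], [0, 0, -1, 0], [0, 0, -1.5, 0]]], "grip": 40}}

```text
t: 6.12
eef_pos: [0.5958, 0.2628, 0.1525]
ee_rot: [-3.141, -0.002, 0.089]
force: [1.4, -0.1, -0.4]
width: 0.0399
gripper_force: 0.0
```

```bash
python3 -c "
from h import *
go(.662,-.0055,.13,-9)"
```

```text
t 6.12 pos [0.5958 0.2628 0.1525] rpy [-1.799e+02 -1.000e-01  5.100e+00] w 0.0399 F [ 1.4 -0.1 -0.4] q [ 0.71  0.37 -0.15  0.   -1.05  0.94]
delta [0.703 4.552 0.372] turn 2.82 (alt -69.18 )
```

{"name": "jog_arm", "arguments": {"deltas": [[[0.7, 4.55, 0.6, 2.8], [0.7, 4.55, 0.6, 2.8], [0.7, 4.55, 0.6, 2.8], [0.7, 4.55, 0.6, 2.8], [0.7, 4.55, 0.6, 2.8], [0.7, 4.55, 0.6, 2.8], [0.7, 4.55, 0.6, 2.8]]]}}

```text
t: 7.0
eef_pos: [0.661, -0.0056, 0.114]
ee_rot: [-3.141, -0.001, -0.156]
force: [0.3, 0.5, 0.2]
width: 0.0401
gripper_force: 0.0
```

```bash
python3 -c "
from h import *
f=cam('top','t5.png');g=cam('side','s5.png')
go(.662,-.0055,.005,-9)
a=cv2.resize(f['img'][120:250,190:340],None,fx=2.6,fy=2.6,interpolation=2);b=cv2.resize(g['img'][140:270,270:420],None,fx=2.6,fy=2.6,interpolation=2)
cv2.imwrite('pics/c5.png',np.hstack([a,b])[:,:,::-1])"
```

```text
t 7.1 pos [ 0.6609 -0.0048  0.1141] rpy [-180.    -0.    -8.9] w 0.0402 F [-0.8 -0.1 -0.1] q [ 0.29  0.42 -0.16 -0.   -0.99  1.13]
delta [0.018 0.01  1.818] turn 0.03 (alt -71.97 )
```

View pics/c5.png

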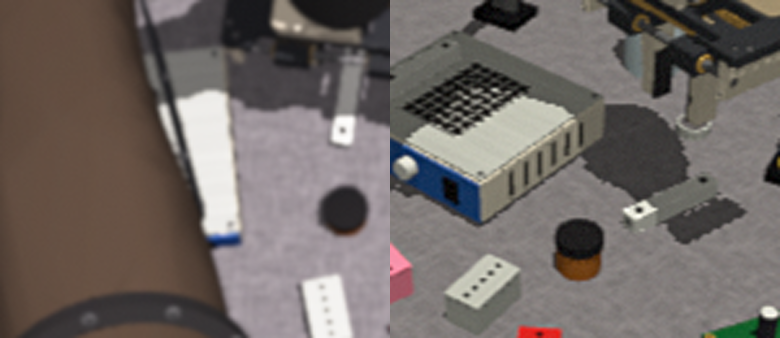

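The fingers are aligned over bar 1, whose front hole is at (342,130) in the crop. The left bar is hidden by the arm. Grasping now.

{"name": "jog_arm", "arguments": {"deltas": [[[0.02, 0.01, 0.9, 0], [0.02, 0.01, 1.5, 0], [0.02, 0.01, 1.8, 0], [0.02, 0.01, 1.81, 0]]]}}

```text
t: 7.6
eef_pos: [0.6615, -0.006, 0.0042]
ee_rot: [3.141, 0.002, -0.155]
force: [-0.5, 0.3, -1.0]
width: 0.0398
gripper_force: 0.0
```

{"name": "jog_arm", "arguments": {"deltas": [[[0, 0, 0, 0], [0, 0, 0, 0], [0, 0, 0, 0], [0, 0, 0, 0], [0, 0, 0, 0]]], "grip": 5}}

```text
t: 8.22
eef_pos: [0.6626, -0.0065, 0.0062]
ee_rot: [-3.141, -0.002, -0.156]
force: [-1.2, 1.1, 6.6]
width: 0.0179
gripper_force: 25.0
```

{"name": "jog_arm", "arguments": {"deltas": [[[0, 0, -0.7, 0], [0, 0, -1.4, 0], [0, 0, -2.2, 0], [0, 0, -2.2, 0]]]}}

```text
t: 8.72
eef_pos: [0.6645, -0.0063, 0.1418]
ee_rot: [-3.139, -0.008, -0.156]
force: [-0.7, -0.2, -1.5]
width: 0.018
gripper_force: 25.0
```

```bash
python3 -c "
from h import *
go(.6054,.1392,.13,5)"
```

```text
t 8.72 pos [ 0.6645 -0.0063  0.1418] rpy [-179.9   -0.4   -8.9] w 0.018 F [-0.7 -0.2 -1.5] q [ 0.28  0.4  -0.13  0.   -1.03  1.13]
delta [-1.35  -2.243  0.193] turn -2.78 (alt -2.78 )
```

{"name": "jog_arm", "arguments": {"deltas": [[[-1.35, -2.24, 0.15, -2.8], [-1.35, -2.24, 0.15, -2.8], [-1.35, -2.24, 0.15, -2.8], [-1.35, -2.24, 0.15, -2.8], [-1.35, -2.24, 0.15, -2.8], [-1.35, -2.24, 0.15, -2.8]]]}}

```text
t: 9.48
eef_pos: [0.6029, 0.1378, 0.1275]
ee_rot: [3.141, 0.0, 0.087]
force: [-0.3, -0.0, -0.6]
width: 0.0177
gripper_force: 25.0
```

```bash
python3 -c "
from h import *
go(.6054,.1392,.0612,5)"
```

```text
t 9.47 pos [0.6029 0.1378 0.1275] rpy [180.   0.   5.] w 0.0177 F [-0.3 -0.  -0.6] q [ 0.54  0.35 -0.25 -0.   -0.98  1.12]
delta [ 0.044 -0.02   1.105] turn -0.0 (alt -0.0 )
```

{"name": "jog_arm", "arguments": {"deltas": [[[0.04, -0.02, 0.5, 0], [0.04, -0.02, 0.85, 0], [0.04, -0.02, 1.0, 0], [0.04, -0.02, 1.08, 0], [0.04, -0.02, 1.12, 0], [0.04, -0.02, 1.12, 0]]]}}

```text
t: 10.22
eef_pos: [0.6055, 0.1403, 0.0614]
ee_rot: [-3.141, -0.001, 0.088]
force: [0.1, -0.8, -1.6]
width: 0.0178
gripper_force: 25.0
```

{"name": "jog_arm", "arguments": {"deltas": [[[0, 0, 0.015, 0], [0, 0, 0.02, 0], [0, 0, 0.02, 0]]]}}

```text
t: 10.6
eef_pos: [0.6055, 0.1404, 0.0611]
ee_rot: [-3.141, -0.002, 0.089]
force: [-3.5, -0.0, 8.1]
width: 0.0174
gripper_force: 25.0
```

{"name": "jog_arm", "arguments": {"deltas": [[[0, 0, 0, 0], [0, 0, 0, 0], [0, 0, 0, 0], [0, 0, -0.2, 0], [0, 0, -1, 0], [0, 0, -1.5, 0]]], "grip": 40}}

```text
t: 11.35
eef_pos: [0.6059, 0.1404, 0.1524]
ee_rot: [-3.141, -0.002, 0.089]
force: [0.4, 1.1, -0.3]
width: 0.0399
gripper_force: 0.0
```

```bash
python3 -c "
from h import *
go(.563,-.228,.13,-21.4)"
```

```text
t 11.35 pos [0.6059 0.1404 0.1524] rpy [-1.8e+02 -1.0e-01  5.1e+00] w 0.0399 F [ 0.4  1.1 -0.3] q [ 0.54  0.33 -0.21  0.   -1.03  1.12]
delta [-1.257  6.052  0.368] turn 5.3 (alt -66.7 )
```

{"name": "jog_arm", "arguments": {"deltas": [[[-1.26, 6.05, 0.37, 5.3], [-1.26, 6.05, 0.37, 5.3], [-1.26, 6.05, 0.37, 5.3], [-1.26, 6.05, 0.37, 5.3], [-1.26, 6.05, 0.37, 5.3], [-1.26, 6.05, 0.37, 5.3], [-1.26, 6.05, 0.37, 5.3], [-1.26, 6.05, 0.37, 5.3]]], "grip": 50}}

```text
t: 12.35
eef_pos: [0.5618, -0.2284, 0.1278]
ee_rot: [-3.141, -0.001, -0.375]
force: [0.5, 1.0, -0.3]
width: 0.0501
gripper_force: 0.0
```

```bash
python3 -c "
from h import *
f=cam('top','t6.png');g=cam('side','s6.png')
go(.563,-.228,.009,-21.4)
a=cv2.resize(f['img'][120:240,180:300],None,fx=3.25,fy=3.25,interpolation=2);b=cv2.resize(g['img'][130:250,230:370][:, :120],None,fx=3.25,fy=3.25,interpolation=2)
c=cv2.resize(f['img'][140:230,360:480],None,fx=3.25,fy=3.25,interpolation=2)[:210]
d=cv2.resize(g['img'][250:340,380:500],None,fx=3.25,fy=3.25,interpolation=2)[:210]
cv2.imwrite('pics/c6.png',np.vstack([np.hstack([a,b]),np.hstack([c,d])])[:,:,::-1])"
```

```text
t 12.45 pos [ 0.5622 -0.2273  0.1278] rpy [-180.    -0.   -21.4] w 0.05 F [ 1.1  0.1 -0.1] q [-0.06  0.33 -0.28 -0.   -0.97  1.26]
delta [0.016 0.007 1.979] turn 0.0 (alt -72.0 )
```

View pics/c6.png

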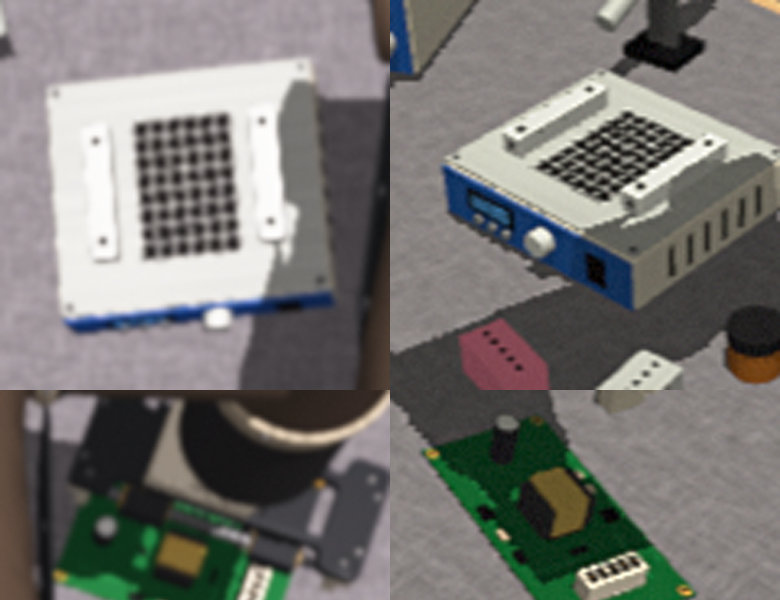

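Both bars lie on the lands clear of the grille, with holes at (95,141)/(103,241) and (262,121)/(272,221) in the crop. The gripper is over the transformer. I'll check the numbers and descend.

```bash
python3 - <<'E'
from h import *
f=cam('top')
T=lambda L:np.array(L)/3.25+[180,120]
P=np.array([.6,.201]);r=np.radians(5);R=np.array([[np.cos(r),-np.sin(r)],[np.sin(r),np.cos(r)]])
for L in([(95,141),(103,241)],[(262,121),(272,221)]):
    X=ray2plane(f,T(L),.073)[:,:2];print(X.round(4).tolist(),((X.mean(0)-P)@R).round(4))
X=ray2plane(f,T([(55,93),(303,67),(320,280),(70,308)]),.055)[:,:2];print('pre',X.round(4).tolist(),X.mean(0))
E
```

```text
[[0.6311, 0.2661], [0.5555, 0.2588]] [-0.0013  0.0618]
[[0.6433, 0.1434], [0.5676, 0.1359]] [ 0.0001 -0.0616]
pre [[0.6751, 0.301], [0.6905, 0.1152], [0.5272, 0.103], [0.5104, 0.2862]] [0.60078819 0.201344  ]
```

{"name": "jog_arm", "arguments": {"deltas": [[[0.02, 0.01, 0.9, 0], [0.02, 0.01, 1.5, 0], [0.02, 0.01, 1.9, 0], [0.02, 0.01, 1.96, 0], [0.02, 0.01, 1.96, 0]]]}}

```text
t: 13.12
eef_pos: [0.5635, -0.2285, 0.0104]
ee_rot: [3.142, -0.001, -0.373]
force: [-0.7, 0.2, 0.1]
width: 0.0498
gripper_force: 0.0
```

Bars are at ±62 mm, as intended. Gripping the transformer and lifting.

{"name": "jog_arm", "arguments": {"deltas": [[[0, 0, 0, 0], [0, 0, 0, 0], [0, 0, 0, 0], [0, 0, 0, 0], [0, 0, 0, 0]]], "grip": 15, "squeeze": 45}}

```text
t: 13.75
eef_pos: [0.5633, -0.2291, 0.0106]
ee_rot: [-3.141, -0.001, -0.374]
force: [-0.5, 2.2, 6.6]
width: 0.0297
gripper_force: 45.0
```

{"name": "jog_arm", "arguments": {"deltas": [[[0, 0, -0.3, 0], [0, 0, -0.8, 0], [0, 0, -1.5, 0], [0, 0, -2.2, 0], [0, 0, -2.5, 0], [0, 0, -2.5, 0]]]}}

```text
t: 14.5
eef_pos: [0.5633, -0.2292, 0.161]
ee_rot: [-3.141, -0.003, -0.374]
force: [-0.3, -0.1, -1.8]
width: 0.0296
gripper_force: 45.0
```

```bash
python3 -c "
from h import *
f=cam('side','s7.png')
go(.600,.201,.155,-175)
cv2.imwrite('pics/c7.png',cv2.resize(f['img'][150:350,330:530],None,fx=2.5,fy=2.5,interpolation=2)[:,:,::-1])"
```

```text
t 14.55 pos [ 0.5624 -0.229   0.1595] rpy [-180.    -0.   -21.5] w 0.0296 F [-0.6  0.5 -1.6] q [-0.07  0.3  -0.24 -0.   -1.04  1.26]
delta [-2.039 -6.899  0.078] turn 30.71 (alt -41.29 )
```

View pics/c7.png

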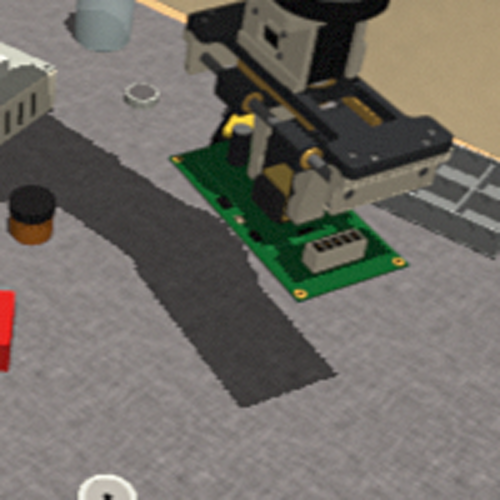

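The board is lifted level, with the connector at (335,250) in the crop. Carrying it across while turning, in two halves.

{"name": "jog_arm", "arguments": {"deltas": [[[-0.2, -0.4, -0.1, 1.9], [-0.4, -0.9, -0.2, 3.8], [-0.6, -1.4, -0.2, 5.7], [-0.8, -1.9, -0.2, 7.6], [-0.9, -2.4, -0.2, 9.5], [-1.0, -2.9, -0.2, 11.4], [-1.0, -3.3, -0.2, 13.3], [-1.0, -3.6, -0.2, 15]]]}}

```text
t: 15.55
eef_pos: [0.585, -0.0053, 0.1696]
ee_rot: [3.139, -0.001, -1.688]
force: [0.2, -1.1, -1.8]
width: 0.0298
gripper_force: 45.0
```

```bash
python3 -c "
from h import *
go(.600,.201,.155,-175)"
```

```text
t 15.55 pos [ 0.585  -0.0053  0.1696] rpy [ 1.798e+02 -1.000e-01 -9.670e+01] w 0.0298 F [ 0.2 -1.1 -1.8] q [ 0.32  0.26 -0.27 -0.   -1.05 -0.44]
delta [-3.444  0.153  0.241] turn 15.66 (alt -56.34 )
```

{"name": "jog_arm", "arguments": {"deltas": [[[-0.4, 0.02, 0.0, 1.9], [-0.9, 0.04, 0.0, 3.8], [-1.4, 0.06, 0.0, 5.7], [-1.9, 0.08, 0.0, 7.6], [-2.4, 0.1, 0.0, 9.5], [-2.9, 0.12, 0.0, 11.4], [-3.3, 0.14, 0.0, 13.3], [-3.44, 0.15, 0, 15.2]]]}}

```text
t: 16.55
eef_pos: [0.5991, 0.2009, 0.1692]
ee_rot: [-3.14, -0.003, -3.014]
force: [-0.6, -0.4, -0.9]
width: 0.0297
gripper_force: 45.0
```

{"name": "jog_arm", "arguments": {"deltas": [[[0, 0, 0, 0.2], [0, 0, 0, 0.2], [0, 0, 0, 0.2]]]}}

```text
t: 16.92
eef_pos: [0.5998, 0.1993, 0.1713]
ee_rot: [-3.141, -0.001, -3.026]
force: [-0.1, -0.1, -1.1]
width: 0.0295
gripper_force: 45.0
```

```bash
python3 -c "
from h import *
f=cam('top','t8.png');g=cam('side','s8.png')
go(.600,.201,.0836,-175)
a=cv2.resize(f['img'][110:250,170:310],None,fx=2.8,fy=2.8,interpolation=2);b=cv2.resize(g['img'][110:250,230:370],None,fx=2.8,fy=2.8,interpolation=2)
cv2.imwrite('pics/c8.png',np.hstack([a,b])[:,:,::-1])"
```

```text
t 17.02 pos [0.6    0.1995 0.1717] rpy [ 180.    -0.  -173.4] w 0.0296 F [ 0.6 -0.7 -1.6] q [ 0.63  0.33 -0.16 -0.   -1.08 -2.08]
delta [-0.003  0.025  1.468] turn 0.32 (alt -71.68 )
```

View pics/c8.png

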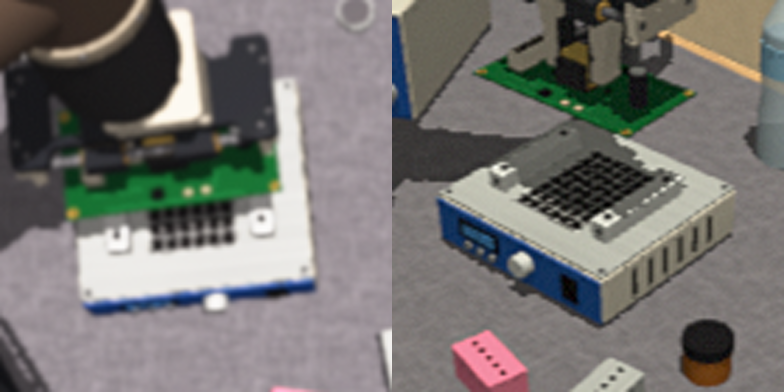

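The board is held level with its connector on the left and the capacitor on the right. I'll check it against the corners at (72,213) and (277,186).

```bash
python3 - <<'E'
from h import *
f=cam('top')
X=ray2plane(f,np.array([(72,213),(277,186)])/2.8+[170,110],.163)[:,:2]
d=X[0]-X[1];a=np.arctan2(d[1],d[0])-np.pi/2
c=X.mean(0)+.040*np.array([np.cos(a),np.sin(a)])
print(X.round(4).tolist(),'len',np.hypot(*d),'yaw',np.degrees(a),'centre',c)
E
```

```text
[[0.5512, 0.2748], [0.5691, 0.1134]] len 0.1623645054641046 yaw 6.3596271022127855 centre [0.59990807 0.19851191]
```

{"name": "jog_arm", "arguments": {"deltas": [[[0, 0.02, 0.3, 0.3], [0, 0.02, 0.6, 0.3], [0, 0.02, 0.9, 0.3], [0, 0.02, 1.15, 0.3], [0, 0.02, 1.3, 0.3], [0, 0.02, 1.38, 0.3], [0, 0.02, 1.41, 0.3], [0, 0.02, 1.43, 0.3]]]}}

```text
t: 18.08
eef_pos: [0.6001, 0.2014, 0.0863]
ee_rot: [3.141, 0.001, -3.053]
force: [0.2, 0.3, -1.0]
width: 0.0298
gripper_force: 45.0
```

{"name": "jog_arm", "arguments": {"deltas": [[[0, 0, 0.015, 0], [0, 0, 0.03, 0], [0, 0, 0.03, 0]]]}}

```text
t: 18.45
eef_pos: [0.5998, 0.2012, 0.0841]
ee_rot: [3.142, 0.0, -3.053]
force: [0.2, 0.6, -2.0]
width: 0.0299
gripper_force: 45.0
```

{"name": "jog_arm", "arguments": {"deltas": [[[0, 0, 0.01, 0], [0, 0, 0.015, 0], [0, 0, 0.015, 0]]]}}

```text
t: 18.82
eef_pos: [0.6, 0.2013, 0.0836]
ee_rot: [3.142, 0.0, -3.053]
force: [-1.4, 0.4, 3.5]
width: 0.0293
gripper_force: 45.0
```

Contact: the board rests on the bars. Releasing and lifting.

{"name": "jog_arm", "arguments": {"deltas": [[[0, 0, 0, 0], [0, 0, 0, 0], [0, 0, 0, 0], [0, 0, -0.1, 0], [0, 0, -0.8, 0], [0, 0, -1.6, 0], [0, 0, -2, 0]]], "grip": 42}}

```text
t: 19.7
eef_pos: [0.6009, 0.2016, 0.2068]
ee_rot: [3.14, 0.004, -3.053]
force: [0.0, -0.6, -0.7]
width: 0.0422
gripper_force: 0.0
```

```bash
python3 -c "
from h import *
go(.347,-.2595,.13,0)
go(.347,-.2595,.13,-175)
go(.449,.017,.13,-77.6)
go(.449,.017,.13,102.4)"
```

```text
t 19.7 pos [0.6009 0.2016 0.2068] rpy [ 179.9    0.2 -174.9] w 0.0422 F [ 0.  -0.6 -0.7] q [ 0.63  0.3  -0.12  0.   -1.15 -2.11]
delta [ 4.9   -7.282  1.25 ] turn -34.98 (alt -34.98 )
t 19.7 pos [0.6009 0.2016 0.2068] rpy [ 179.9    0.2 -174.9] w 0.0422 F [ 0.  -0.6 -0.7] q [ 0.63  0.3  -0.12  0.   -1.15 -2.11]
delta [ 4.9   -7.282  1.25 ] turn 0.02 (alt -71.98 )
t 19.7 pos [0.6009 0.2016 0.2068] rpy [ 179.9    0.2 -174.9] w 0.0422 F [ 0.  -0.6 -0.7] q [ 0.63  0.3  -0.12  0.   -1.15 -2.11]
delta [ 2.799 -2.843  1.265] turn -19.46 (alt -19.46 )
t 19.7 pos [0.6009 0.2016 0.2068] rpy [ 179.9    0.2 -174.9] w 0.0422 F [ 0.  -0.6 -0.7] q [ 0.63  0.3  -0.12  0.   -1.15 -2.11]
delta [ 2.799 -2.843  1.265] turn 16.54 (alt -55.46 )
```

{"name": "jog_arm", "arguments": {"deltas": [[[0.4, -0.4, 0, -2], [0.8, -0.8, 0.1, -4], [1.2, -1.2, 0.3, -6], [1.6, -1.6, 0.5, -8], [2.0, -2.0, 0.7, -10], [2.4, -2.4, 0.9, -12], [2.7, -2.7, 1.1, -14], [2.8, -2.84, 1.26, -16]]], "grip": 74}}

```text
t: 20.7
eef_pos: [0.4466, 0.0157, 0.1278]
ee_rot: [-3.141, 0.0, -1.652]
force: [0.1, 0.4, -0.1]
width: 0.0739
gripper_force: 0.0
```

{"name": "jog_arm", "arguments": {"deltas": [[[0, 0, 0, -1.8], [0, 0, 0, -3.4], [0, 0, 0, -3.4], [0, 0, 0, -3.4]]]}}

```text
t: 21.2
eef_pos: [0.4476, 0.0167, 0.1278]
ee_rot: [-3.141, 0.0, -1.363]
force: [-0.1, -0.1, -0.2]
width: 0.0738
gripper_force: 0.0
```

```bash
python3 -c "
from h import *
f=cam('top','t9.png');g=cam('side','s9.png')
go(.449,.0172,.011,-77.6)
a=cv2.resize(f['img'][110:250,170:310],None,fx=2.8,fy=2.8,interpolation=2);b=cv2.resize(g['img'][180:320,230:370],None,fx=2.8,fy=2.8,interpolation=2)
cv2.imwrite('pics/c9.png',np.hstack([a,b])[:,:,::-1])"
```

```text
t 21.3 pos [0.4476 0.0167 0.1277] rpy [-180.    0.  -78.] w 0.0741 F [1.  0.6 0. ] q [ 0.48  0.08 -0.61  0.   -0.89 -0.27]
delta [-0.004 -0.025  1.945] turn -0.09 (alt -0.09 )
```

View pics/c9.png

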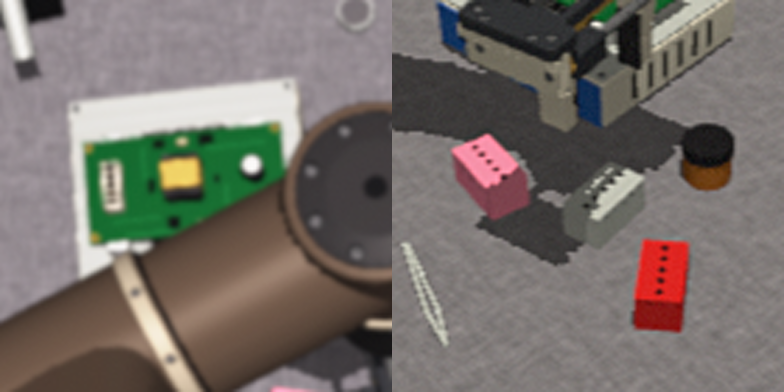

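The board lies squarely on the bars with its connector left at (111,185) in the crop. The gripper is over the grey shield. Descending.

{"name": "jog_arm", "arguments": {"deltas": [[[0, -0.02, 0.7, 0], [0, -0.02, 1.2, 0], [0, -0.02, 1.6, 0], [0, -0.02, 1.85, 0], [0, -0.02, 1.94, 0], [0, -0.02, 1.94, 0]]]}}

```text
t: 22.05
eef_pos: [0.4488, 0.0169, 0.0112]
ee_rot: [3.141, -0.0, -1.361]
force: [-0.5, -0.1, 0.2]
width: 0.074
gripper_force: 0.0
```

{"name": "jog_arm", "arguments": {"deltas": [[[0, 0, 0, 0], [0, 0, 0, 0], [0, 0, 0, 0], [0, 0, 0, 0], [0, 0, 0, 0]]], "grip": 50, "squeeze": 20}}

```text
t: 22.68
eef_pos: [0.4491, 0.0171, 0.0117]
ee_rot: [-3.141, 0.0, -1.36]
force: [-1.5, 0.1, 7.1]
width: 0.06
gripper_force: 20.0
```

{"name": "jog_arm", "arguments": {"deltas": [[[0, 0, -0.4, 0], [0, 0, -1.2, 0], [0, 0, -2.0, 0], [0, 0, -2.6, 0], [0, 0, -2.8, 0], [0, 0, -2.8, 0]]]}}

```text
t: 23.42
eef_pos: [0.4487, 0.017, 0.1794]
ee_rot: [-3.14, 0.001, -1.36]
force: [0.5, -0.6, -0.6]
width: 0.0602
gripper_force: 20.0
```

```bash
python3 - <<'E'
from h import *
f=cam('top')
T=lambda L:np.array(L)/2.8+[170,110]
X=ray2plane(f,T([(88,147),(276,127)]),.075)[:,:2]
Y=ray2plane(f,T([(96,238)]),.075)[:,:2]
d=X[0]-X[1];print('corners',X.round(4).tolist(),Y.round(4),'yaw',np.degrees(np.arctan2(d[1],d[0])-np.pi/2),'diag centre',((X[1]+Y[0])/2).round(4))
print('trafo',ray2plane(f,T([(181,172)]),.103).round(4),'con',ray2plane(f,T([(111,186)]),.091).round(4),'cap',ray2plane(f,T([(252,163)]),.105).round(4))
go(.5948,.261,.16,-85)
E
```

```text
corners [[0.6332, 0.2844], [0.6468, 0.1242]] [[0.5534 0.2759]] yaw 4.848364752988393 diag centre [0.6001 0.2001]
trafo [[0.6006 0.1997 0.103 ]] con [[0.5936 0.2605 0.091 ]] cap [[0.6063 0.1406 0.105 ]]
t 23.48 pos [0.4481 0.0168 0.1784] rpy [180.   0. -78.] w 0.0602 F [-0.2 -0.6 -0.8] q [ 0.48  0.02 -0.53 -0.   -1.02 -0.27]
delta [-3.471 -3.24   0.305] turn 1.41 (alt -70.59 )
```

{"name": "jog_arm", "arguments": {"deltas": [[[-0.7, -0.6, 0.1, 0.3], [-1.4, -1.3, 0.2, 0.7], [-2.1, -2.0, 0.2, 1.1], [-2.8, -2.6, 0.2, 1.4], [-3.3, -3.1, 0.2, 1.4], [-3.47, -3.24, 0.2, 1.4], [-3.47, -3.24, 0.2, 1.4], [-3.47, -3.24, 0.2, 1.4]]]}}

```text
t: 24.48
eef_pos: [0.5945, 0.2599, 0.1665]
ee_rot: [3.14, -0.001, -1.483]
force: [0.5, 0.6, 0.0]
width: 0.06
gripper_force: 20.0
```

```bash
python3 -c "
from h import *
f=cam('top','t10.png');g=cam('side','s10.png')
go(.5946,.261,.0852,-85)
a=cv2.resize(f['img'][110:250,170:310],None,fx=2.8,fy=2.8,interpolation=2);b=cv2.resize(g['img'][100:240,225:365],None,fx=2.8,fy=2.8,interpolation=2)
cv2.imwrite('pics/c10.png',np.hstack([a,b])[:,:,::-1])"
```

```text
t 24.57 pos [0.5948 0.26   0.1673] rpy [180.   0. -85.] w 0.06 F [ 0.7 -0.5  0.2] q [ 0.71  0.36 -0.13 -0.   -1.08 -0.62]
delta [-0.017  0.002  1.369] turn 0.0 (alt -72.0 )
```

View pics/c10.png

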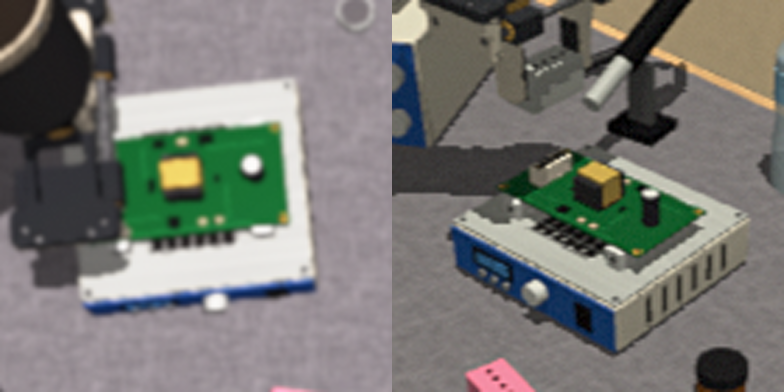

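The shield hangs upright, aligned above the connector at (550,165) in the side crop. Lowering.

{"name": "jog_arm", "arguments": {"deltas": [[[-0.01, 0, 0.3, 0], [-0.01, 0, 0.6, 0], [-0.01, 0, 0.9, 0], [-0.01, 0, 1.1, 0], [-0.01, 0, 1.22, 0], [-0.01, 0, 1.29, 0], [-0.01, 0, 1.32, 0], [-0.01, 0, 1.335, 0]]]}}

```text
t: 25.58
eef_pos: [0.5955, 0.2619, 0.0874]
ee_rot: [-3.141, 0.0, -1.482]
force: [-0.4, 0.0, -0.0]
width: 0.0602
gripper_force: 20.0
```

{"name": "jog_arm", "arguments": {"deltas": [[[0, 0, 0.01, 0], [0, 0, 0.02, 0], [0, 0, 0.02, 0]]]}}

```text
t: 25.95
eef_pos: [0.5954, 0.2618, 0.0868]
ee_rot: [-3.141, 0.0, -1.482]
force: [-2.2, -0.8, 5.3]
width: 0.0601
gripper_force: 20.0
```

Contact. Release gently and rise.

{"name": "jog_arm", "arguments": {"deltas": [[[0, 0, 0, 0], [0, 0, 0, 0], [0, 0, 0, 0], [0, 0, -0.1, 0], [0, 0, -0.8, 0], [0, 0, -1.6, 0], [0, 0, -2, 0]]], "grip": 72}}

```text
t: 26.82
eef_pos: [0.5963, 0.2622, 0.2095]
ee_rot: [-3.138, 0.002, -1.482]
force: [0.1, 0.5, 0.2]
width: 0.0723
gripper_force: 0.0
```

```bash
python3 -c "
from h import *
go(.347,-.2595,.15,-85)
go(.48,-.05,.2,-85)"
```

```text
t 26.82 pos [0.5963 0.2622 0.2095] rpy [-1.798e+02  1.000e-01 -8.490e+01] w 0.0723 F [0.1 0.5 0.2] q [ 0.71  0.33 -0.07  0.   -1.17 -0.63]
delta [8.295 4.911 0.959] turn 0.02 (alt -71.98 )
t 26.82 pos [0.5963 0.2622 0.2095] rpy [-1.798e+02  1.000e-01 -8.490e+01] w 0.0723 F [0.1 0.5 0.2] q [ 0.71  0.33 -0.07  0.   -1.17 -0.63]
delta [5.012 2.391 0.141] turn 0.02 (alt -71.98 )
```

{"name": "jog_arm", "arguments": {"deltas": [[[0.9, 0.5, 0, 0], [1.8, 1.0, 0, 0], [2.7, 1.5, 0.1, 0], [3.6, 2.1, 0.2, 0], [4.5, 2.6, 0.3, 0], [5.4, 3.1, 0.4, 0], [6.3, 3.7, 0.6, 0], [7.2, 4.2, 0.8, 0]]], "grip": 60}}

```text
t: 27.82
eef_pos: [0.3838, -0.1872, 0.1596]
ee_rot: [-3.139, -0.0, -1.482]
force: [1.4, -1.4, 0.3]
width: 0.0601
gripper_force: 0.0
```

{"name": "jog_arm", "arguments": {"deltas": [[[0.6, 0.4, 0, 0], [1.09, 0.71, 0.16, 0], [1.09, 0.71, 0.16, 0], [1.09, 0.71, 0.16, 0], [1.09, 0.71, 0.16, 0]]]}}

```text
t: 28.45
eef_pos: [0.3487, -0.2542, 0.1498]
ee_rot: [-3.141, -0.0, -1.481]
force: [-0.6, 0.4, -0.6]
width: 0.0603
gripper_force: 0.0
```

```bash
python3 -c "
from h import *
f=cam('top','t11.png');g=cam('side','s11.png')
go(.347,-.2595,.016,-85)
a=cv2.resize(f['img'][110:250,170:310],None,fx=2.8,fy=2.8,interpolation=2);b=cv2.resize(g['img'][280:420,300:440],None,fx=2.8,fy=2.8,interpolation=2)
cv2.imwrite('pics/c11.png',np.hstack([a,b])[:,:,::-1])"
```

```text
t 28.55 pos [ 0.3486 -0.2541  0.1496] rpy [-180.    -0.   -84.9] w 0.0599 F [-0.2 -0.5  0. ] q [-0.17  0.02 -0.61  0.   -0.94  0.26]
delta [0.087 0.035 2.227] turn 0.03 (alt -71.97 )
```

View pics/c11.png

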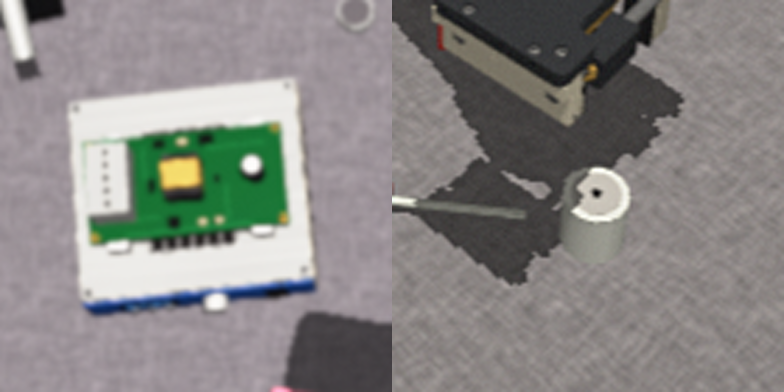

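The box shield stands over the connector at (105,180). The cup is at (595,195), with the screwdriver tip close to it at (525,213). I'll check the tip's clearance from the fingers.

```bash
python3 -c "
from h import *
g=cam('side');f=cam('top')
print(ray2plane(g,[(347.5,356)],.004),ray2plane(f,[(420,292)],.004),ray2plane(g,[((597-392)/2.8+300,193/2.8+280)],.045))"
```

```text
[[ 0.32581474 -0.22096287  0.004     ]] [[ 0.32162891 -0.22996405  0.004     ]] [[ 0.3449864  -0.26038377  0.045     ]]
```

Clear. Descend and grasp.

{"name": "jog_arm", "arguments": {"deltas": [[[0.09, 0.035, 0.6, 0], [0.09, 0.035, 1.2, 0], [0.09, 0.035, 1.7, 0], [0.09, 0.035, 2.05, 0], [0.09, 0.035, 2.2, 0], [0.09, 0.035, 2.22, 0], [0.09, 0.035, 2.22, 0]]]}}

```text
t: 29.52
eef_pos: [0.347, -0.2603, 0.0168]
ee_rot: [-3.141, -0.0, -1.482]
force: [0.9, -0.4, -0.6]
width: 0.0602
gripper_force: 0.0
```

{"name": "jog_arm", "arguments": {"deltas": [[[0, 0, 0, 0], [0, 0, 0, 0], [0, 0, 0, 0], [0, 0, 0, 0], [0, 0, 0, 0]]], "grip": 30, "squeeze": 20}}

```text
t: 30.15
eef_pos: [0.3467, -0.2603, 0.0165]
ee_rot: [-3.141, -0.0, -1.482]
force: [-1.1, 0.8, 6.3]
width: 0.0399
gripper_force: 20.0
```

{"name": "jog_arm", "arguments": {"deltas": [[[0, 0, -0.4, 0], [0, 0, -1.2, 0], [0, 0, -2.0, 0], [0, 0, -2.6, 0], [0, 0, -3.1, 0], [0, 0, -3.1, 0]]]}}

```text
t: 30.9
eef_pos: [0.3476, -0.2606, 0.2043]
ee_rot: [-3.137, -0.002, -1.482]
force: [0.3, -0.3, -1.0]
width: 0.0396
gripper_force: 20.0
```

```bash
python3 -c "
from h import *
go(.6058,.1405,.2,-85)"
```

```text
t 30.9 pos [ 0.3476 -0.2606  0.2043] rpy [-1.797e+02 -1.000e-01 -8.490e+01] w 0.0396 F [ 0.3 -0.3 -1. ] q [-0.19 -0.04 -0.52  0.   -1.08  0.27]
delta [-6.278 -4.877  0.083] turn 0.01 (alt -71.99 )
```

{"name": "jog_arm", "arguments": {"deltas": [[[-0.8, -0.6, 0, 0], [-1.6, -1.2, 0, 0], [-2.4, -1.8, 0, 0], [-3.2, -2.4, 0, 0], [-3.9, -3.0, 0, 0], [-4.6, -3.6, 0, 0], [-5.3, -4.1, 0, 0], [-5.9, -4.6, 0, 0]]]}}

```text
t: 31.9
eef_pos: [0.5901, 0.1184, 0.2004]
ee_rot: [3.139, -0.001, -1.482]
force: [0.8, -0.3, -0.4]
width: 0.0393
gripper_force: 20.0
```

{"name": "jog_arm", "arguments": {"deltas": [[[-0.3, -0.2, 0, 0], [-0.38, -0.28, 0.3, 0], [-0.38, -0.28, 0.5, 0], [-0.38, -0.28, 0.5, 0], [-0.38, -0.28, 0.5, 0]]]}}

```text
t: 32.52
eef_pos: [0.6047, 0.1402, 0.1726]
ee_rot: [-3.141, -0.0, -1.483]
force: [0.0, 0.6, 0.3]
width: 0.0393
gripper_force: 20.0
```

```bash
python3 -c "
from h import *
f=cam('top','t12.png');g=cam('side','s12.png')
go(.6058,.1405,.0915,-85)
a=cv2.resize(f['img'][110:250,170:310],None,fx=2.8,fy=2.8,interpolation=2);b=cv2.resize(g['img'][100:240,225:365],None,fx=2.8,fy=2.8,interpolation=2)
cv2.imwrite('pics/c12.png',np.hstack([a,b])[:,:,::-1])"
```

```text
t 32.62 pos [0.605  0.1405 0.173 ] rpy [-179.9    0.   -85. ] w 0.0395 F [-0.5 -1.4 -0.1] q [ 0.54  0.31 -0.19  0.   -1.07 -0.45]
delta [ 0.002 -0.012  1.359] turn 0.01 (alt -71.99 )
```

View pics/c12.png

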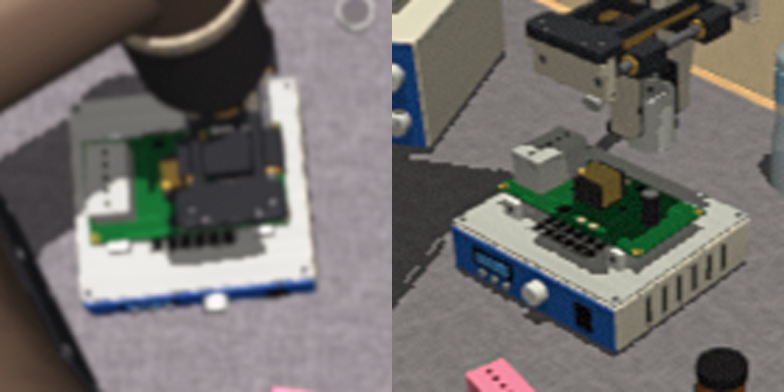

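The cup hangs upright above the capacitor at (651,205) in the side crop. Lowering.

{"name": "jog_arm", "arguments": {"deltas": [[[0, -0.01, 0.3, 0], [0, -0.01, 0.6, 0], [0, -0.01, 0.9, 0], [0, -0.01, 1.1, 0], [0, -0.01, 1.22, 0], [0, -0.01, 1.3, 0], [0, -0.01, 1.34, 0], [0, -0.01, 1.355, 0]]]}}

```text
t: 33.62
eef_pos: [0.6056, 0.1411, 0.0915]
ee_rot: [-3.141, 0.0, -1.482]
force: [-4.1, -0.3, 8.0]
width: 0.0396
gripper_force: 20.0
```

{"name": "jog_arm", "arguments": {"deltas": [[[0, 0, 0.01, 0], [0, 0, 0.02, 0], [0, 0, 0.02, 0]]]}}

```text
t: 34.0
eef_pos: [0.6056, 0.1411, 0.0915]
ee_rot: [-3.14, 0.0, -1.482]
force: [-5.4, -0.4, 10.3]
width: 0.0391
gripper_force: 20.0
```

Seated at the expected height. Release and rise.

{"name": "jog_arm", "arguments": {"deltas": [[[0, 0, 0, 0], [0, 0, 0, 0], [0, 0, 0, 0], [0, 0, -0.1, 0], [0, 0, -0.8, 0], [0, 0, -1.6, 0], [0, 0, -2.3, 0]]], "grip": 54}}

```text
t: 34.88
eef_pos: [0.6056, 0.141, 0.2299]
ee_rot: [-3.141, 0.0, -1.482]
force: [0.7, 1.1, -1.0]
width: 0.0539
gripper_force: 0.0
```

{"name": "jog_arm", "arguments": {"deltas": [[[1, 0, 0, 0], [2, 0, 0, 0], [3, 0, 0, 0], [4, 0, 0, 0], [4, 0, 0, 0], [4, 0, 0, 0]]]}}

```text
t: 35.62
eef_pos: [0.6265, -0.0983, 0.2277]
ee_rot: [-3.142, 0.0, -1.484]
force: [-0.2, -0.3, 0.4]
width: 0.0537
gripper_force: 0.0
```

```bash
python3 -c "
from h import *
f=cam('top','t13.png');g=cam('side','s13.png')
a=cv2.resize(f['img'][110:250,170:310],None,fx=2.8,fy=2.8,interpolation=2);b=cv2.resize(g['img'][100:240,225:365],None,fx=2.8,fy=2.8,interpolation=2)
cv2.imwrite('pics/c13.png',np.hstack([a,b])[:,:,::-1]);go(.6,.2,.2,0)"
```

```text
t 35.73 pos [ 0.6266 -0.0971  0.2278] rpy [-180.     0.   -84.9] w 0.0543 F [-0.3 -0.5  0.2] q [ 0.15  0.29 -0.08 -0.   -1.2  -0.06]
delta [-4.972  0.     0.464] turn -16.98 (alt -16.98 )
```

View pics/c13.png

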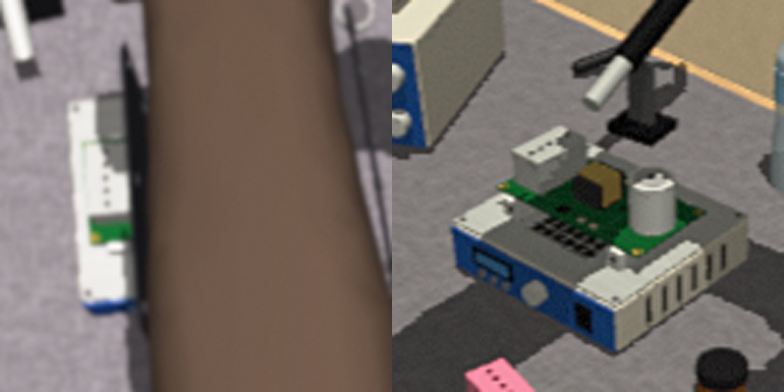

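The board sits level on the bars. The box shield is over the connector at (545,160) and the round shield upright over the capacitor at (651,205). Handing in.

```bash
python3 -c "
from h import *
print(arm.job_done())"
```

```text
the job is handed in; nothing more can be done
None
```

I handed the job in at about 36 s: bars on the lands at ±62 mm, board across them with its connector end on the left, and both shields standing on it. The hand-in gave no verdict, so these placements come from my camera and arm readings only; I kept the arm clear of the jar, reel and tape but did not re-measure them.

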